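Dial the sample case open

TASK

The sample case is locked: roll the left thumbwheel to 7 and the right one to 2 with a gentle press, leaving the middle wheel on its 4, each number centred on top at the red index lines. Only when the code is set, slide the orange latch fully to the right to unlock the case. Do not press or push the lock hard (stay well under 20 N), do not disturb the vial, tube rack or pipette, and finish clear of everything.

Things in the scene. Friction and masses are not known exactly. Their poses are not given: they have to be found in the camera images.
- case: white sample case, fixed box 220 (x) by 340 (y) by 120 mm high, origin under its centre, x away from the robot, y left, z up. Grey lock plate on the lid (case x -80 to 20, y -160 to 130 mm), surface at z 128 mm. Three thumbwheels stand out of it in a row along y, 34 mm apart, with 16 mm gaps.
- index (a point): point on the lock plate under the top of the middle wheel (case x -20, y 25, z 128 mm); red index lines cross the plate at this x beside every wheel. Wheel tops are 138 to 148 mm above the case's origin, different for each wheel and each start, and not measured: feel for them.
- press (a point): nominal top of the middle wheel (case z 143 mm; the true one is within 5 mm). Each wheel is sprung: it sinks 1 mm per 1.5 N and bottoms hard at 6 mm. It turns without clicks and stays where left; the rim needs about 3 N, so a shut fingertip pressed on top with 5 to 8 N and drawn along case x rolls it. Lighter slips.
- left (a joint): left (+y) thumbwheel, black, white numbers 0 to 9; 52 mm diameter, 18 mm wide, level axle along case y, centred at case x -20, y 59 mm. Value in rad = number on top x 0.6283. Rolling its top towards case +x (away from the robot) raises it; stops just below 0 and above 9.
- mid (a joint): middle thumbwheel, black, white numbers 0 to 9; 52 mm diameter, 18 mm wide, level axle along case y, centred at case x -20, y 25 mm. Value in rad = number on top x 0.6283. Rolling its top towards case +x (away from the robot) raises it; stops just below 0 and above 9. Starts on 4, must stay.
- right (a joint): right (-y) thumbwheel, black, white numbers 0 to 9; 52 mm diameter, 18 mm wide, level axle along case y, centred at case x -20, y -9 mm. Value in rad = number on top x 0.6283. Rolling its top towards case +x (away from the robot) raises it; stops just below 0 and above 9.
- latch (a joint): orange latch right of the wheels, a slider with an upright fin. Value in m from 0 (locked; starts within 4 mm of it) to 0.035 (fully to the right, unlocked, hard stop); it grows as the fin moves towards the case's -y. Friction about 3 N; it stays where it is left
- latch_grip (a point): middle of the latch's fin, 12 mm above the lock plate (case z 140 mm), at case x -20 mm, y -100 mm minus the latch value. The fin is 30 mm along case x, 12 mm thick along case y; its top is 23 mm above the plate
- vial: loose amber vial standing on the lid behind the wheels, 24 mm diameter, 45 mm high, origin under its centre
- tube_rack: loose steel rack of capped tubes on the table to the left, 92 by 160 mm, 100 mm high, origin under its centre
- pipette: loose grey pipette lying on the table to the right, 270 mm long along its x axis, 26 mm high, origin under its middle

How it is judged:
By the outcome, as a careful person would: the job done as asked, in the order asked, and still so for the second after the job is handed in, with the robot touching nothing.
It also fails if it takes over 64 s, if anything falls off the work surface, if the arm or the gripper's body presses on something with over 40 N, if the wrist force passes 120 N, or if a joint passes its speed limit or range.

ROBOT

A 6-joint arm with a two-finger parallel gripper is mounted at the origin on the work surface. World frame = base frame: x ahead of the robot, y to its left, z up, the work surface at z = 0. Lengths are in m, angles in rad, forces in N, time in s.
With the tool pointing down it reaches from about 0.35 to 0.975 m from the base axis. Payload 4.9 kg.
Tool frame: the origin (TCP) lies on the centre line of the jaws, within the pads' length; the fingertips stand ctrl.tcp_to_tips ahead of it and the grasp point (between the pads) lies 3 mm ahead of it (ctrl.tcp_to_tips is the distance from the TCP to the fingertips, in m); z points along the fingers, y is the direction in which the jaws open and shut (so a half turn about z gives the same grasp; the last joint's range is limited). The gripper opens to 85 mm and grips with 20 to 120 N. Pads are 22 mm wide; open, the fingers measure 114 mm over their backs; the gripper's body (76 mm by 85 mm) begins 54 mm behind the grasp point. The pads swing forward as they close: fully open they stand 13 mm farther back than shut.
Start: joints at [-1.414, 0.053, 1.613, -0, 1.476, -0.119], TCP at [0.17, -0.601, 0.253] pointing down, gripper open.
Joint ranges: [-3.01, 3.01], [-1.01, 2.22], [0.06, 2.58], [-1.02, 4.17], [0.09, 2.62], [-3.14, 3.14]. Speed limits (rad/s): [2.57, 2.57, 3.14, 3.14, 3.14, 3.14].

INTERFACE

Orientations are given as a rotation vector (axis times angle).
In Python, from station import ctrl, vision gives the robot as it stands.
- The arm moves only by the tool jog_arm, never from a script. Its argument "deltas" is a list of rows, each a list of 7 numbers: the turn, a rotation vector about the tool's x, y, z in rad, then the shift along the tool's x, y, z in cm, then the opening, from 0 (shut) to 1 (fully open). A call has 1 to 12 rows; each row shifts and turns the commanded pose from where the row before left it, along the tool's axes as they then stand; what a row does not reach is not made up. A row lasts 1/12 s, in which the tool goes at most 41.7 mm and 7.16 degrees, less where a joint would pass 70% of its speed; a pose out of reach is approached as far as the arm can. A call with a gripper value outside its range is refused whole. The fingers move at their own pace and stop on an object; "grip_force" is the grip in N (left out, the last holds). Time passes only in rows, so rows that do not move let the fingers close. It gives the time, the measured TCP pose, the force and the opening at its end, in the units of the state.
- ctrl.get_obs(): the state, without advancing time (a new reading comes with each control period).
- vision.get_image(name): name is "side" or "top"; returns (picture, depth): 480x640x3 uint8, red, green, blue; 480x640 float32, m along the optical axis (not along the pixel's ray), 0 where there is no reading.
- vision.calibration(name): a dict with "fx", "fy", "cx", "cy" (pixels), "rvec" (rotation vector, rad) and "tvec" (3), from world to camera coordinates, as OpenCV has them. Camera axes: x right, y down, z forward; pixel columns grow to the right and rows downward; lengths in m; the calibration is good to about 2 mm. A picture is of the moment at which its call begins. calibration takes no time and is no camera call.
- ctrl.finish_job(): hands the job in, once; it reports no verdict.
The state is a dict: "t": time; "q": joint angles; "dq": joint speeds; "effort": joint torques, N m; "tool_pos": TCP position; "tool_rot": TCP orientation; "contact_force": force on the tool from outside, world axes, zero at the start; "wrist_torque": the same for the moment, N m; "opening": finger opening in m.
Only numpy, scipy, OpenCV 4.12 (cv2) and the standard library are available. Lean on these libraries where they do the work, as an engineer would, in place of code of your own. Each camera call takes 0.05 s, during which the arm holds its last target. There are 200 camera calls.

## Working session

There is one attempt and no reset: what is moved stays moved. The work goes in short steps, Python scripts to look and compute and a tool call to move; the robot and the scene stay as the last step left them, time stands still between calls to the robot, and variables do not carry over. Pictures are saved under pics/ and viewed, about 8 in all and at most 12, crops included, and the job is handed in when it is done.

Besides the shell and the picture viewer there is one more tool, called after ">>>" as name(argument=value, ...) on one line, values as JSON. jog_arm: Moves the arm, as the interface text tells. Its arguments: {"type":"object","properties":{"deltas":{"type":"array"},"grip_force":{"type":"number"}},"required":["deltas"]}

```bash
mkdir -p pics; cat > h.py <<'E'
import numpy as np, cv2
from scipy.spatial.transform import Rotation as R
from station import ctrl, vision
def cam(n):
    c=vision.calibration(n); K=np.array([[c['fx'],0,c['cx']],[0,c['fy'],c['cy']],[0,0,1.]])
    return K,R.from_rotvec(c['rvec']).as_matrix(),np.array(c['tvec'])
def plane(n,uv,z):
    K,Rm,t=cam(n); uv=np.atleast_2d(uv).astype(float)
    d=(np.linalg.inv(K)@np.c_[uv,np.ones(len(uv))].T).T@Rm; o=-Rm.T@t
    return o+d*((z-o[2])/d[:,2])[:,None]
def cloud(n,depth):
    K,Rm,t=cam(n); v,u=np.mgrid[:480,:640]
    p=np.stack([(u-K[0,2])/K[0,0]*depth,(v-K[1,2])/K[1,1]*depth,depth],-1)
    return (p-t)@Rm
def proj(n,P):
    K,Rm,t=cam(n); p=(np.atleast_2d(P)@Rm.T+t)@K.T; return p[:,:2]/p[:,2:]
E
python3 - <<'E'
from h import *
for n in('top','side'):
    im,d=vision.get_image(n); cv2.imwrite(f'pics/{n}0.png',im[:,:,::-1]); np.save(f'{n}d.npy',d)
    K,Rm,t=cam(n); print(n,K[0,0],-Rm.T@t)
o=ctrl.get_obs(); print(ctrl.tcp_to_tips,{k:np.round(v,3) for k,v in o.items()}); print(R.from_rotvec(o['tool_rot']).as_matrix().round(3))
E
```

```text
top 434.4574141481019 [ 0.39706685 -0.00466928  1.00302471]
side 602.367206102677 [0.3206141  0.90937016 0.91241814]
0.022 {'t': np.float64(0.1), 'q': array([-1.414,  0.053,  1.614,  0.   ,  1.476, -0.119]), 'dq': array([-0.001, -0.001, -0.004, -0.001, -0.001, -0.001]), 'effort': array([ 2.0000e-03, -3.9490e+01, -3.7136e+01,  0.0000e+00,  4.0000e-03,
       -0.0000e+00]), 'tool_pos': array([ 0.17 , -0.601,  0.252]), 'tool_rot': array([-3.11 , -0.432,  0.   ]), 'contact_force': array([-0.124, -0.445, -0.347]), 'wrist_torque': array([ 0.048, -0.009, -0.007]), 'opening': np.float64(0.085)}
[[ 0.962  0.272 -0.   ]
 [ 0.272 -0.962  0.002]
 [ 0.    -0.002 -1.   ]]
```

View pics/top0.png

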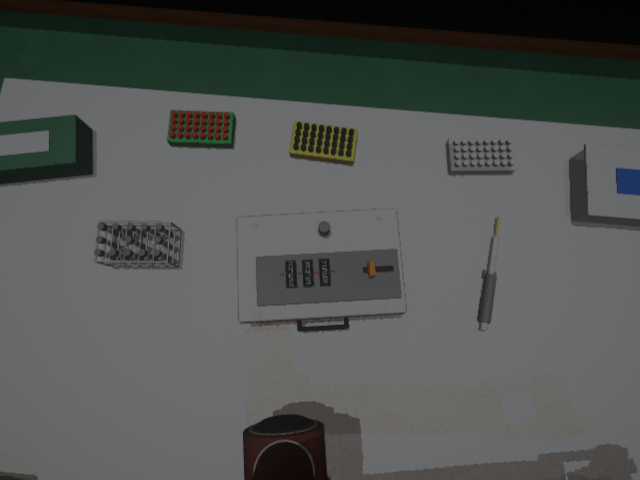

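View pics/side0.png

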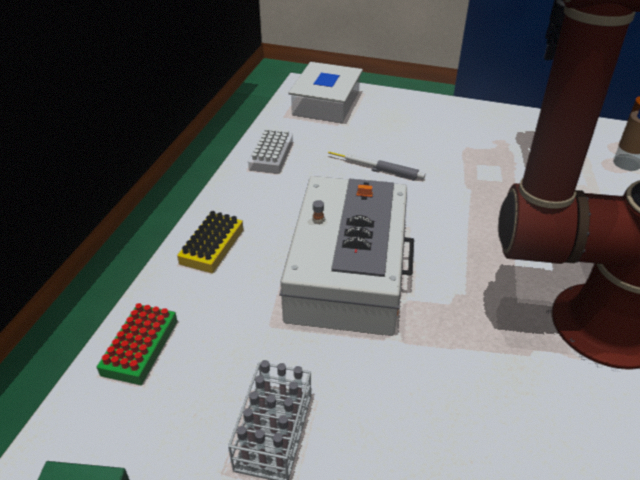

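The top view shows the case centred near (320,265), the wheels at (291,274), (308,273) and (325,272), the latch at (372,269), and the vial at (324,229). The side view shows the same layout unobstructed. Next I'll fit the case and zoom in on the numbers.

```bash
python3 - <<'E'
from h import *
d=np.load('topd.npy'); im=cv2.imread('pics/top0.png'); P=cloud('top',d)
m=((P[...,2]>.105)&(P[...,2]<.135)).astype(np.uint8); m[:, :225]=0;m[:,415:]=0;m[:200]=0;m[330:]=0
m=cv2.morphologyEx(m,cv2.MORPH_OPEN,np.ones((5,5)))
pts=P[m>0][:,:2].astype(np.float32)
r=cv2.minAreaRect(pts*1000); print('lid depth',r, np.median(P[m>0][:,2]))
hsv=cv2.cvtColor(im,cv2.COLOR_BGR2HSV); g=hsv[...,2]
pm=((g>45)&(g<105)&(hsv[...,1]<60)).astype(np.uint8); pm[:240]=0;pm[312:]=0;pm[:,:248]=0;pm[:,403:]=0
pm=cv2.morphologyEx(pm,cv2.MORPH_OPEN,np.ones((3,3)))
c=max(cv2.findContours(pm,0,2)[0],key=cv2.contourArea); hull=cv2.convexHull(c)[:,0]
w=plane('top',hull,.128)[:,:2].astype(np.float32)*1000
r2=cv2.minAreaRect(w); print('plate',r2)
rd=((hsv[...,2]>90)&(hsv[...,1]>140)&((hsv[...,0]<8)|(hsv[...,0]>172))); rd[:255]=0;rd[290:]=0;rd[:,:270]=0;rd[:,345:]=0
v,u=np.nonzero(rd); q=plane('top',np.c_[u,v],.128)
if len(q)>2: print('red',len(q),q[:,:2].mean(0),q[:,:2].min(0),q[:,:2].max(0),'slope dx/dy',np.polyfit(q[:,1],q[:,0],1))
og=(hsv[...,0]>5)&(hsv[...,0]<20)&(hsv[...,1]>140)&(hsv[...,2]>80); og[:250]=0;og[290:]=0;og[:,:350]=0;og[:,:]&=np.arange(640)<400
v,u=np.nonzero(og); print('latch',plane('top',[u.mean(),v.mean()],.150), plane('top',[[u.min(),v.min()],[u.max(),v.max()]],.151))
a=cv2.resize(im[245:310,250:405],None,fx=5,fy=5,interpolation=cv2.INTER_CUBIC)
s=cv2.imread('pics/side0.png')[200:260,320:400]
s=cv2.resize(s,None,fx=3.4,fy=3.4,interpolation=cv2.INTER_CUBIC)
o=np.zeros((a.shape[0]+s.shape[0],a.shape[1],3),np.uint8);o[:a.shape[0]]=a;o[a.shape[0]:,:s.shape[1]]=s
cv2.imwrite('pics/crop1.png',np.clip(o*1.8,0,255).astype(np.uint8))
E
```

```text
lid depth ((526.8489379882812, 2.154022216796875), (220.72674560546875, 341.08203125), 8.357751846313477) 0.12069680840563393
plate ((499.59442138671875, -16.22625732421875), (103.59461212158203, 292.1994934082031), 8.279808044433594)
red 4 [0.50072459 0.05056098] [ 0.49680619 -0.02460071] [0.51194674 0.07762903] slope dx/dy [-0.14924108  0.50827036]
latch [[ 0.52161859 -0.10194467  0.15      ]] [[ 0.5352191  -0.09547606  0.151     ]
 [ 0.50453491 -0.10925683  0.151     ]]
```

View pics/crop1.png

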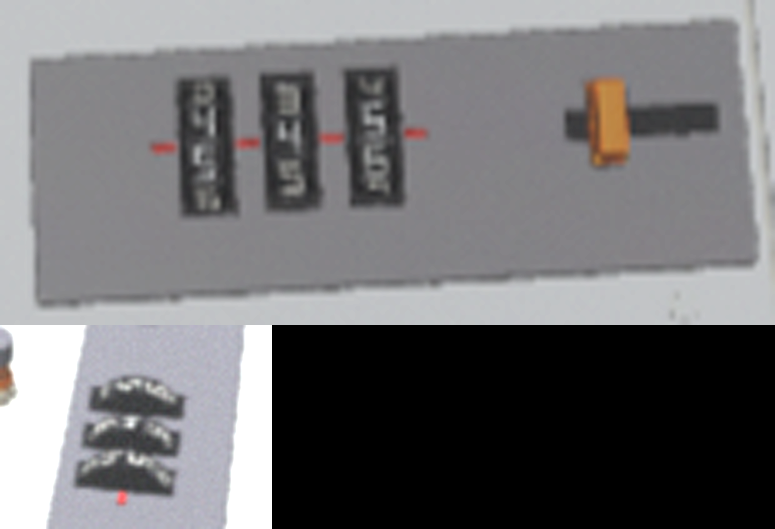

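The crop shows middle 4 on the index line, the red marks at about x=500 mm, and a case yaw of about 8.3°. The left and right digits aren't legible yet, so I'll unroll the wheel rims.

```bash
cat >> h.py <<'E'
C=np.array([.527,.0024]); YAW=np.radians(8.33)
def c2w(x,y,z):
    c,s=np.cos(YAW),np.sin(YAW); x,y,z=np.broadcast_arrays(x,y,z)
    return np.stack([C[0]+c*x-s*y,C[1]+s*x+c*y,z],-1)
WY=dict(left=.059,mid=.025,right=-.009)
def unroll(n,im,y0,top,lim=1.0,w=.013,S=8000,r=.026):
    a=np.arange(-lim,lim,1/(S*r)); yy=np.arange(w,-w,-1/S)   # rows: angle, down = towards the robot
    A,Y=np.meshgrid(a,yy,indexing='ij')
    P=c2w(-.02-r*np.sin(A),y0+Y,top-r+r*np.cos(A)); uv=proj(n,P.reshape(-1,3)).astype(np.float32).reshape(A.shape+(2,))
    o=cv2.remap(im,uv[...,0],uv[...,1],cv2.INTER_CUBIC)
    for k in(-1,0,1):
        i=np.argmin(abs(a-k*.6283)); o[i,:12]=(0,0,255); o[i,-12:]=(0,0,255)
    return o
def look(name,N=6,**kw):
    rows=[]
    for n in('top','side'):
        im=np.mean([vision.get_image(n)[0][:,:,::-1] for _ in range(N)],0).astype(np.float32)
        np.save(f'{n}_{name}.npy',im)
        rows.append(np.hstack([np.pad(unroll(n,im,WY[k],kw.get(k,.143)),((4,4),(8,8),(0,0)),constant_values=90) for k in WY]))
    o=np.hstack(rows); cv2.imwrite(f'pics/{name}.png',np.clip(o*1.9,0,255).astype(np.uint8)); print(o.shape)
E
python3 - <<'E'
from h import *
look('unr1')
E
```

```text
(424, 1344, 3)
```

View pics/unr1.png

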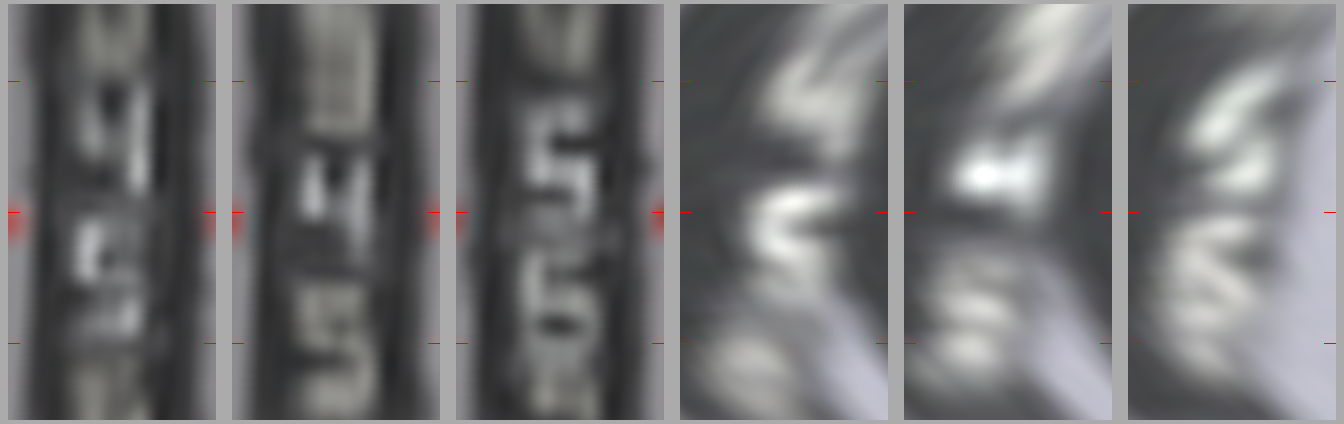

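Relative to middle 4, the left wheel reads about 4.5 and the right about 5.3. So the left needs about +41 mm of rim travel and the right about −54 mm. I'll move above the left wheel first, jaws shut and aligned with the case.

>>> jog_arm(deltas=[[0, 0, 0.065, 0, 0, 0, 0], [0, 0, 0.065, 0, 0, 0, 0], [0, 0, 0, 1.75, -2.5, 0, 0], [0, 0, 0, 1.75, -2.5, 0, 0], [0, 0, 0, 1.75, -2.5, 0, 0], [0, 0, 0, 1.75, -2.5, 0, 0], [0, 0, 0, 1.75, -2.5, 0, 0], [0, 0, 0, 1.75, -2.5, 0, 0], [0, 0, 0, 1.75, -2.5, 0, 0], [0, 0, 0, 1.75, -2.5, 0, 0], [0, 0, 0, 1.75, -2.5, 0, 0], [0, 0, 0, 1.75, -2.5, 0, 0]], grip_force=30)

```text
t: 1.7
tool_pos: [0.3074, -0.3273, 0.2535]
tool_rot: [3.133, 0.228, 0.001]
contact_force: [0.6, 0.3, -0.3]
opening: 0.0004
```

>>> jog_arm(deltas=[[0, 0, 0, 1.75, -2.5, 0, 0], [0, 0, 0, 1.75, -2.5, 0, 0], [0, 0, 0, 1.75, -2.5, 0, 0], [0, 0, 0, 1.75, -2.5, 0, 0], [0, 0, 0, 1.75, -2.5, 0, 0], [0, 0, 0, 1.75, -2.5, 0, 0], [0, 0, 0, 1.75, -2.5, 0, 0], [0, 0, 0, 1.75, -2.5, 0, 0], [0, 0, 0, 1.75, -2.5, 0, 0], [0, 0, 0, 1.75, -2.5, 0, 0], [0, 0, 0, 1.75, -2.5, 0, 0], [0, 0, 0, 1.75, -2.5, 0, 0]])

```text
t: 2.7
tool_pos: [0.4717, 0.0003, 0.2536]
tool_rot: [3.133, 0.229, 0.001]
contact_force: [0.3, -0.1, 0.2]
opening: -0.0001
```

```bash
cat > st.py <<'E'
from h import *
def st():
    o=ctrl.get_obs(); p=o['tool_pos']; c,s=np.cos(YAW),np.sin(YAW); Ri=np.array([[c,s],[-s,c]])
    Rm=R.from_rotvec(o['tool_rot']).as_matrix()
    print('t %.2f case xy mm'%o['t'],(Ri@(p[:2]-C)*1000).round(1),'tip z %.1f'%(1000*(p[2]+Rm[2,2]*ctrl.tcp_to_tips)),'F case',(Ri@o['contact_force'][:2]).round(2),round(o['contact_force'][2],2),'yaw %.2f'%np.degrees(np.arctan2(Rm[1,0],Rm[0,0])),'tilt',Rm[:2,2].round(4),'open',o['opening'].round(4))
if __name__=='__main__': st()
E
python3 st.py
```

```text
Traceback (most recent call last):
  File "st.py", line 6, in <module>
    if __name__=='__main__': st()
                             ~~^^
  File "st.py", line 5, in st
    print('t %.2f case xy mm'%o['t'],(Ri@(p[:2]-C)*1000).round(1),'tip z %.1f'%(1000*(p[2]+Rm[2,2]*ctrl.tcp_to_tips)),'F case',(Ri@o['contact_force'][:2]).round(2),round(o['contact_force'][2],2),'yaw %.2f'%np.degrees(np.arctan2(Rm[1,0],Rm[0,0])),'tilt',Rm[:2,2].round(4),'open',o['opening'].round(4))
                                                                                                                                                                                                                                                                                      ^^^^^^^^^^^^^^^^^^
AttributeError: 'float' object has no attribute 'round'
```

>>> jog_arm(deltas=[[0, 0, 0, 1.35, -2.65, 0, 0], [0, 0, 0, 1.35, -2.65, 0, 0], [0, 0, 0, 0, 0, 3.5, 0], [0, 0, 0, 0, 0, 3.5, 0], [0, 0, 0, 0, 0, 0, 0], [0, 0, 0, 0, 0, 0, 0]])

```text
t: 3.2
tool_pos: [0.4887, 0.0553, 0.1814]
tool_rot: [-3.133, -0.229, 0.008]
contact_force: [1.0, -0.9, 0.9]
opening: -0.0001
```

```bash
sed -i "s/o\['opening'\].round(4)/round(float(o['opening']),4)/" st.py; python3 st.py
```

```text
t 3.20 case xy mm [-30.2  57.8] tip z 159.4 F case [ 0.86 -1.04] 0.94 yaw 8.37 tilt [-0.005   0.0002] open -0.0001
```

>>> jog_arm(deltas=[[0, 0, 0, 0.25, -0.1, 0.5, 0], [0, 0, 0, 0, 0, 0.5, 0], [0, 0, 0, 0, 0, 0.1, 0], [0, 0, 0, 0, 0, 0.1, 0], [0, 0, 0, 0, 0, 0, 0]])

```text
t: 3.62
tool_pos: [0.493, 0.0562, 0.1721]
tool_rot: [3.133, 0.228, 0.002]
contact_force: [-0.5, -0.4, -0.8]
opening: 0.0
```

>>> jog_arm(deltas=[[0, 0, 0, 0, 0, 0.1, 0], [0, 0, 0, 0, 0, 0.1, 0], [0, 0, 0, 0, 0, 0, 0]])

```text
t: 3.87
tool_pos: [0.4925, 0.0564, 0.1693]
tool_rot: [-3.133, -0.229, 0.0]
contact_force: [-0.4, 0.8, 0.3]
opening: -0.0001
```

>>> jog_arm(deltas=[[0, 0, 0, 0, 0, 0.1, 0], [0, 0, 0, 0, 0, 0.1, 0], [0, 0, 0, 0, 0, 0, 0]])

```text
t: 4.12
tool_pos: [0.4924, 0.0565, 0.167]
tool_rot: [-3.133, -0.229, 0.001]
contact_force: [0.3, -0.1, -0.0]
opening: 0.0003
```

```bash
python3 st.py
```

```text
t 4.12 case xy mm [-26.4  58.5] tip z 145.0 F case [ 0.34 -0.1 ] -0.03 yaw 8.35 tilt [-0.0004  0.    ] open 0.0003
```

>>> jog_arm(deltas=[[0, 0, 0, 0, 0, 0.1, 0], [0, 0, 0, 0, 0, 0.1, 0], [0, 0, 0, 0, 0, 0, 0]])

```text
t: 4.37
tool_pos: [0.4926, 0.0565, 0.1653]
tool_rot: [-3.133, -0.229, -0.0]
contact_force: [-0.3, 0.5, 1.1]
opening: 0.0001
```

>>> jog_arm(deltas=[[0, 0, 0, 0, 0, 0.1, 0], [0, 0, 0, 0, 0, 0.1, 0], [0, 0, 0, 0, 0, 0, 0]])

```text
t: 4.62
tool_pos: [0.4927, 0.0565, 0.1636]
tool_rot: [3.133, 0.229, 0.001]
contact_force: [-1.2, 0.0, 2.8]
opening: -0.0002
```

>>> jog_arm(deltas=[[0, 0, 0, 0, 0, 0.1, 0], [0, 0, 0, 0, 0, 0.1, 0], [0, 0, 0, 0, 0, 0.05, 0], [0, 0, 0, 0, 0, 0, 0], [0, 0, 0, 0, 0, 0, 0]])

```text
t: 5.03
tool_pos: [0.4928, 0.0564, 0.1616]
tool_rot: [3.133, 0.229, 0.001]
contact_force: [-3.7, 1.0, 7.2]
opening: -0.0
```

>>> jog_arm(deltas=[[0, 0, 0, 0.2, 0, 0, 0], [0, 0, 0, 0.2, 0, 0, 0], [0, 0, 0, 0.2, 0, 0, 0], [0, 0, 0, 0.2, 0, 0, 0], [0, 0, 0, 0, 0, 0, 0]])

```text
t: 5.45
tool_pos: [0.5008, 0.0576, 0.1617]
tool_rot: [3.133, 0.229, 0.0]
contact_force: [-2.5, -0.1, 7.5]
opening: -0.0
```

```bash
python3 st.py
```

```text
t 5.45 case xy mm [-17.9  58.4] tip z 139.7 F case [-2.52  0.27] 7.54 yaw 8.36 tilt [ 0.0003 -0.0001] open -0.0
```

>>> jog_arm(deltas=[[0, 0, 0, 0.2, 0, 0, 0], [0, 0, 0, 0.2, 0, 0, 0], [0, 0, 0, 0.2, 0, 0, 0], [0, 0, 0, 0, 0, 0, 0], [0, 0, 0, 0, 0, 0, 0]])

```text
t: 5.87
tool_pos: [0.5067, 0.0585, 0.1617]
tool_rot: [3.133, 0.229, 0.001]
contact_force: [-2.2, 0.2, 6.3]
opening: 0.0003
```

```bash
python3 st.py
```

```text
t 5.87 case xy mm [-11.9  58.4] tip z 139.7 F case [-2.19  0.51] 6.29 yaw 8.36 tilt [ 0.0004 -0.    ] open 0.0003
```

>>> jog_arm(deltas=[[0, 0, 0, 0, 0, -0.6, 0], [0, 0, 0, 0, 0, -0.6, 0], [0, 0, 0, -1.5, 0, 0, 0], [0, 0, 0, 0, 0, 0.6, 0], [0, 0, 0, 0, 0, 0, 0], [0, 0, 0, 0, 0, 0.2, 0], [0, 0, 0, 0, 0, 0.2, 0], [0, 0, 0, 0, 0, 0.2, 0], [0, 0, 0, 0, 0, 0, 0], [0, 0, 0, 0, 0, 0, 0]])

```text
t: 6.7
tool_pos: [0.4918, 0.0564, 0.1615]
tool_rot: [-3.133, -0.229, 0.001]
contact_force: [-4.5, -0.3, 7.5]
opening: 0.0003
```

```bash
python3 st.py
```

```text
t 6.70 case xy mm [-27.   58.5] tip z 139.5 F case [-4.53  0.32] 7.53 yaw 8.36 tilt [-0.0006  0.    ] open 0.0003
```

>>> jog_arm(deltas=[[0, 0, 0, 0.25, 0, 0, 0], [0, 0, 0, 0.25, 0, 0, 0], [0, 0, 0, 0.25, 0, 0, 0], [0, 0, 0, 0.25, 0, 0, 0], [0, 0, 0, 0.25, 0, 0, 0], [0, 0, 0, 0.25, 0, 0, 0], [0, 0, 0, 0, 0, 0, 0]])

```text
t: 7.28
tool_pos: [0.5073, 0.0586, 0.1618]
tool_rot: [-3.133, -0.229, -0.001]
contact_force: [-2.3, -0.1, 6.9]
opening: -0.0001
```

```bash
python3 st.py
```

```text
t 7.28 case xy mm [-11.4  58.5] tip z 139.8 F case [-2.25  0.28] 6.86 yaw 8.36 tilt [0.0006 0.0002] open -0.0001
```

>>> jog_arm(deltas=[[0, 0, 0, 0, 0, -1, 0], [0, 0, 0, 0, 0, -2, 0], [0, 0, 0, -4, 0, -1, 0], [0, 0, 0, -4, 0, 0, 0], [0, 0, 0, -4, 0, 0, 0], [0, 0, 0, -4, 0, 0, 0], [0, 0, 0, 0, 0, 0, 0]])

```text
t: 7.87
tool_pos: [0.3431, 0.0352, 0.2]
tool_rot: [3.132, 0.228, 0.004]
contact_force: [0.3, 0.1, 0.1]
opening: 0.0001
```

```bash
python3 -c "
from st import *
st(); look('unr2',4,left=.144)"
```

```text
t 7.87 case xy mm [-177.2   59.1] tip z 178.0 F case [0.28 0.1 ] 0.11 yaw 8.32 tilt [ 0.0027 -0.0008] open 0.0001
(424, 1344, 3)
```

View pics/unr2.png

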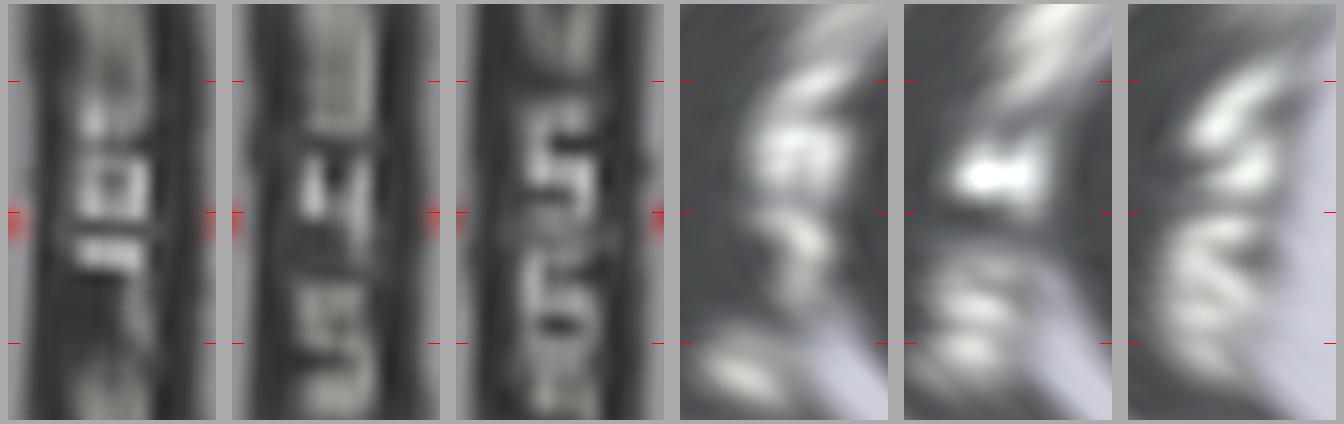

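Left wheel now shows 6 at row 159 and 7 at row 293, against the zero row at about 206, so it reads about 6.36. Middle is still on 4 at row 205. No slip; the left wheel needs about 10.5 mm more.

>>> jog_arm(deltas=[[0, 0, 0, 3.8, 0, 0, 0], [0, 0, 0, 3.8, 0, 0, 0], [0, 0, 0, 3.8, 0.05, 0, 0], [0, 0, 0, 3.8, 0, 0, 0], [0, 0, 0, 0, 0, 1.5, 0], [0, 0, 0, 0, 0, 1.5, 0], [0, 0, 0, 0, 0, 0.2, 0], [0, 0, 0, 0, 0, 0.2, 0], [0, 0, 0, 0, 0, 0.2, 0], [0, 0, 0, 0, 0, 0.2, 0], [0, 0, 0, 0, 0, 0, 0], [0, 0, 0, 0, 0, 0, 0]])

```text
t: 9.27
tool_pos: [0.4988, 0.0569, 0.164]
tool_rot: [-3.133, -0.229, -0.002]
contact_force: [-1.9, 0.9, 3.7]
opening: -0.0002
```

```bash
python3 st.py
```

```text
t 9.27 case xy mm [-20.1  58. ] tip z 142.0 F case [-1.75  1.16] 3.72 yaw 8.35 tilt [0.0014 0.0002] open -0.0002
```

>>> jog_arm(deltas=[[0, 0, 0, 0, 0, -0.6, 0], [0, 0, 0, -0.5, 0, 0, 0], [0, 0, 0, 0, 0, 0, 0], [0, 0, 0, 0, 0, 0.3, 0], [0, 0, 0, 0, 0, 0.2, 0], [0, 0, 0, 0, 0, 0.2, 0], [0, 0, 0, 0, 0, 0.1, 0], [0, 0, 0, 0, 0, 0, 0], [0, 0, 0, 0, 0, 0, 0]])

```text
t: 10.02
tool_pos: [0.4939, 0.056, 0.1617]
tool_rot: [3.133, 0.229, 0.0]
contact_force: [-1.4, -0.0, 6.5]
opening: -0.0001
```

```bash
python3 st.py
```

```text
t 10.02 case xy mm [-25.   57.8] tip z 139.7 F case [-1.41  0.16] 6.48 yaw 8.35 tilt [ 0.0002 -0.0003] open -0.0001
```

>>> jog_arm(deltas=[[0, 0, 0, 0.25, 0, 0, 0], [0, 0, 0, 0.25, 0, 0, 0], [0, 0, 0, 0.25, 0, 0, 0], [0, 0, 0, 0.2, 0, 0, 0], [0, 0, 0, 0.1, 0, 0, 0], [0, 0, 0, 0, 0, 0, 0], [0, 0, 0, 0, 0, 0, 0]])

```text
t: 10.6
tool_pos: [0.5042, 0.0575, 0.1616]
tool_rot: [3.133, 0.229, -0.0]
contact_force: [-2.8, -0.9, 7.3]
opening: 0.0001
```

```bash
python3 st.py
```

```text
t 10.60 case xy mm [-14.6  57.8] tip z 139.6 F case [-2.85 -0.48] 7.27 yaw 8.36 tilt [-0.0003 -0.0004] open 0.0001
```

>>> jog_arm(deltas=[[0, 0, 0, 0, 0, -1.3, 0], [0, 0, 0, 0, 0, -1.3, 0], [0, 0, 0, 0, 2.5, 0, 0], [0, 0, 0, 0, 2.5, 0, 0], [0, 0, 0, 0.2, 1.7, 0, 0], [0, 0, 0, 0, 0, 0.8, 0], [0, 0, 0, 0, 0, 0.8, 0], [0, 0, 0, 0, 0, 0.1, 0], [0, 0, 0, 0, 0, 0, 0], [0, 0, 0, 0, 0, 0, 0]])

```text
t: 11.43
tool_pos: [0.5153, -0.0075, 0.1693]
tool_rot: [-3.133, -0.231, 0.002]
contact_force: [0.0, -0.2, -0.5]
opening: 0.0002
```

```bash
python3 st.py
```

```text
t 11.43 case xy mm [-13.   -8.1] tip z 147.3 F case [-0.02 -0.16] -0.53 yaw 8.42 tilt [-0.001   0.0004] open 0.0002
```

>>> jog_arm(deltas=[[0, 0, 0, 0, 0, 0.1, 0], [0, 0, 0, 0, 0, 0.1, 0], [0, 0, 0, 0, 0, 0, 0]])

```text
t: 11.68
tool_pos: [0.5157, -0.008, 0.1679]
tool_rot: [3.133, 0.23, 0.0]
contact_force: [-0.3, 0.9, 0.2]
opening: 0.0001
```

>>> jog_arm(deltas=[[0, 0, 0, 0, 0, 0.1, 0], [0, 0, 0, 0, 0, 0.1, 0], [0, 0, 0, 0, 0, 0, 0]])

```text
t: 11.93
tool_pos: [0.5156, -0.0083, 0.1656]
tool_rot: [-3.133, -0.229, 0.0]
contact_force: [0.0, 0.1, -0.3]
opening: 0.0001
```

```bash
python3 st.py
```

```text
t 11.93 case xy mm [-12.8  -9. ] tip z 143.6 F case [0.02 0.11] -0.31 yaw 8.35 tilt [-0.0003  0.0001] open 0.0001
```

>>> jog_arm(deltas=[[0, 0, 0, 0, 0, 0.1, 0], [0, 0, 0, 0, 0, 0.1, 0], [0, 0, 0, 0, 0, 0, 0]])

```text
t: 12.18
tool_pos: [0.5158, -0.0084, 0.1637]
tool_rot: [3.133, 0.229, 0.0]
contact_force: [-0.3, 0.3, 0.8]
opening: -0.0001
```

>>> jog_arm(deltas=[[0, 0, 0, 0, 0, 0.1, 0], [0, 0, 0, 0, 0, 0.1, 0], [0, 0, 0, 0, 0, 0, 0]])

```text
t: 12.43
tool_pos: [0.5158, -0.0084, 0.1621]
tool_rot: [3.133, 0.229, 0.0]
contact_force: [-0.9, 0.3, 2.7]
opening: -0.0002
```

>>> jog_arm(deltas=[[0, 0, 0, 0, 0, 0.1, 0], [0, 0, 0, 0, 0, 0.1, 0], [0, 0, 0, 0, 0, 0, 0]])

```text
t: 12.68
tool_pos: [0.5159, -0.0084, 0.1603]
tool_rot: [3.133, 0.229, 0.001]
contact_force: [-1.9, 0.4, 6.1]
opening: 0.0001
```

```bash
python3 st.py
```

```text
t 12.68 case xy mm [-12.6  -9.1] tip z 138.3 F case [-1.84  0.65] 6.15 yaw 8.35 tilt [ 0.0004 -0.0001] open 0.0001
```

>>> jog_arm(deltas=[[0, 0, 0, 0, 0, 0.05, 0], [0, 0, 0, -0.25, 0, 0, 0], [0, 0, 0, -0.25, 0, 0, 0], [0, 0, 0, -0.25, 0, 0, 0], [0, 0, 0, -0.25, 0, 0, 0], [0, 0, 0, -0.25, 0, 0, 0], [0, 0, 0, -0.25, 0, 0, 0], [0, 0, 0, 0, 0, 0, 0]])

```text
t: 13.35
tool_pos: [0.5012, -0.0107, 0.16]
tool_rot: [3.133, 0.229, 0.003]
contact_force: [2.4, 1.4, 5.9]
opening: -0.0002
```

```bash
python3 st.py
```

```text
t 13.35 case xy mm [-27.4  -9.2] tip z 138.0 F case [2.61 0.99] 5.85 yaw 8.35 tilt [ 0.002  -0.0002] open -0.0002
```

>>> jog_arm(deltas=[[0, 0, 0, 0, 0, -0.6, 0], [0, 0, 0, 0, 0, -0.6, 0], [0, 0, 0, 1.5, 0, 0, 0], [0, 0, 0, 0, 0, 0.6, 0], [0, 0, 0, 0, 0, 0, 0], [0, 0, 0, 0, 0, 0.2, 0], [0, 0, 0, 0, 0, 0.2, 0], [0, 0, 0, 0, 0, 0.2, 0], [0, 0, 0, 0, 0, 0, 0], [0, 0, 0, 0, 0, 0, 0]])

```text
t: 14.18
tool_pos: [0.5152, -0.0083, 0.1599]
tool_rot: [-3.133, -0.229, 0.002]
contact_force: [-3.1, 0.5, 7.2]
opening: -0.0001
```

```bash
python3 st.py
```

```text
t 14.18 case xy mm [-13.2  -8.9] tip z 137.9 F case [-3.02  0.93] 7.17 yaw 8.35 tilt [-0.0011  0.0003] open -0.0001
```

>>> jog_arm(deltas=[[0, 0, 0, -0.25, 0, 0, 0], [0, 0, 0, -0.25, 0, 0, 0], [0, 0, 0, -0.25, 0, 0, 0], [0, 0, 0, -0.25, 0, 0, 0], [0, 0, 0, -0.25, 0, 0, 0], [0, 0, 0, -0.25, 0, 0, 0], [0, 0, 0, 0, 0, 0, 0]])

```text
t: 14.77
tool_pos: [0.501, -0.0107, 0.16]
tool_rot: [3.133, 0.229, 0.003]
contact_force: [2.4, 0.4, 5.4]
opening: -0.0002
```

>>> jog_arm(deltas=[[0, 0, 0, 0, 0, -0.6, 0], [0, 0, 0, 0, 0, -0.6, 0], [0, 0, 0, 1.5, 0, 0, 0], [0, 0, 0, 0, 0, 0.6, 0], [0, 0, 0, 0, 0, 0, 0], [0, 0, 0, 0, 0, 0.2, 0], [0, 0, 0, 0, 0, 0.2, 0], [0, 0, 0, 0, 0, 0.2, 0], [0, 0, 0, 0, 0, 0, 0], [0, 0, 0, 0, 0, 0, 0]])

```text
t: 15.6
tool_pos: [0.5152, -0.0083, 0.1598]
tool_rot: [-3.133, -0.229, 0.002]
contact_force: [-4.5, 1.2, 5.6]
opening: -0.0001
```

>>> jog_arm(deltas=[[0, 0, 0, -0.25, 0, 0, 0], [0, 0, 0, -0.25, 0, 0, 0], [0, 0, 0, -0.25, 0, 0, 0], [0, 0, 0, -0.25, 0, 0, 0], [0, 0, 0, -0.25, 0, 0, 0], [0, 0, 0, -0.25, 0, 0, 0], [0, 0, 0, 0, 0, 0, 0]])

```text
t: 16.18
tool_pos: [0.5011, -0.0108, 0.16]
tool_rot: [3.133, 0.229, 0.003]
contact_force: [1.6, -0.0, 6.1]
opening: 0.0
```

```bash
python3 st.py
```

```text
t 16.18 case xy mm [-27.6  -9.3] tip z 138.0 F case [ 1.59 -0.26] 6.09 yaw 8.35 tilt [ 0.0018 -0.0004] open 0.0
```

>>> jog_arm(deltas=[[0, 0, 0, 0, 0, -1, 0], [0, 0, 0, 0, 0, -2, 0], [0, 0, 0, -3.5, 0, -1, 0], [0, 0, 0, -3.5, 0, 0, 0], [0, 0, 0, -3.5, 0, 0, 0], [0, 0, 0, -3.5, 0, 0, 0], [0, 0, 0, 0, 0, 0, 0]])

```text
t: 16.77
tool_pos: [0.3569, -0.0307, 0.1973]
tool_rot: [3.133, 0.227, -0.006]
contact_force: [-0.6, -0.9, 0.2]
opening: 0.0002
```

```bash
python3 -c "
from st import *
look('unr3',4,left=.144,right=.142); st()"
```

```text
(424, 1344, 3)
t 17.17 case xy mm [-167.2   -9.1] tip z 177.1 F case [0.31 0.34] -0.13 yaw 8.39 tilt [-0.0018  0.0005] open -0.0003
```

View pics/unr3.png

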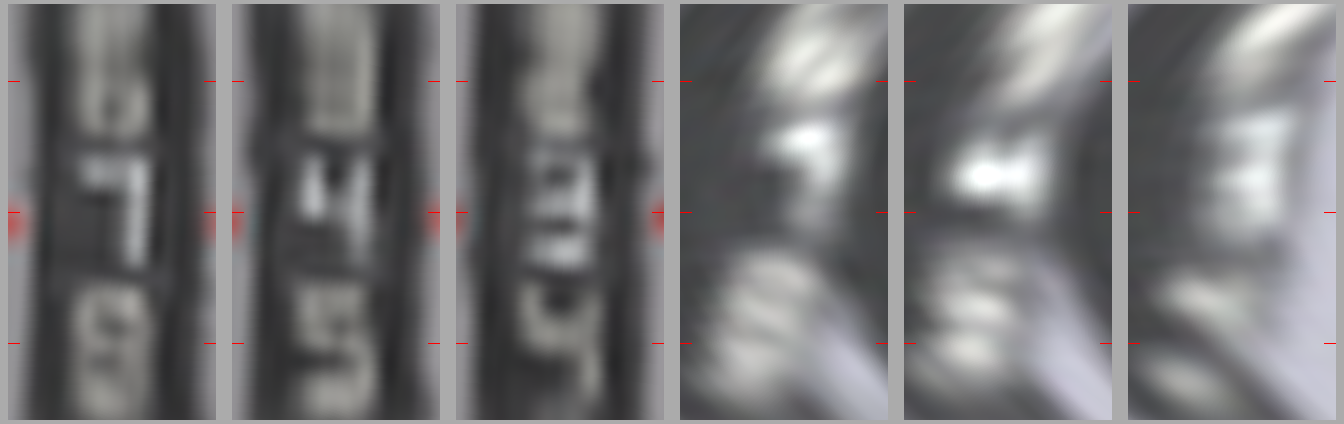

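Left 7 and middle 4 are centred at about row 205, and right now shows 3 at row 207. Right needs one more number, about 16.3 mm towards −x. I'll settle before pressing this time.

>>> jog_arm(deltas=[[0, 0, 0, 3.8, 0, 0, 0], [0, 0, 0, 3.8, 0, 0, 0], [0, 0, 0, 3.8, 0, 0, 0], [0, 0, 0, 3.8, 0, 0, 0], [0, 0, 0, 0, 0, 1.5, 0], [0, 0, 0, 0, 0, 1.5, 0], [0, 0, 0, 0, 0, 0.2, 0], [0, 0, 0, 0, 0, 0, 0], [0, 0, 0, 0, 0, 0, 0], [0, 0, 0, 0, 0, 0, 0]])

```text
t: 18.0
tool_pos: [0.5132, -0.0089, 0.1683]
tool_rot: [3.133, 0.229, 0.002]
contact_force: [0.4, 0.5, 0.5]
opening: -0.0002
```

```bash
python3 st.py
```

```text
t 18.00 case xy mm [-15.3  -9.2] tip z 146.3 F case [0.42 0.41] 0.54 yaw 8.35 tilt [ 0.0014 -0.0003] open -0.0002
```

>>> jog_arm(deltas=[[0, 0, 0, 0, 0, 0.2, 0], [0, 0, 0, 0, 0, 0.2, 0], [0, 0, 0, 0, 0, 0.2, 0], [0, 0, 0, 0, 0, 0.15, 0], [0, 0, 0, 0, 0, 0, 0], [0, 0, 0, 0, 0, 0, 0]])

```text
t: 18.5
tool_pos: [0.5132, -0.0089, 0.1607]
tool_rot: [3.133, 0.229, 0.002]
contact_force: [-0.2, -0.6, 5.5]
opening: 0.0003
```

```bash
python3 st.py
```

```text
t 18.50 case xy mm [-15.3  -9.2] tip z 138.7 F case [-0.3  -0.59] 5.53 yaw 8.35 tilt [ 0.0012 -0.0003] open 0.0003
```

>>> jog_arm(deltas=[[0, 0, 0, -0.25, 0, 0, 0], [0, 0, 0, -0.25, 0, 0, 0], [0, 0, 0, -0.25, 0, 0, 0], [0, 0, 0, -0.25, 0, 0, 0], [0, 0, 0, 0, 0, 0, 0], [0, 0, 0, 0, 0, 0, 0]])

```text
t: 19.0
tool_pos: [0.5029, -0.0105, 0.1603]
tool_rot: [3.133, 0.229, 0.001]
contact_force: [3.4, -0.2, 5.2]
opening: -0.0004
```

```bash
python3 st.py
```

```text
t 19.00 case xy mm [-25.7  -9.2] tip z 138.3 F case [ 3.32 -0.67] 5.22 yaw 8.35 tilt [ 0.0009 -0.0004] open -0.0004
```

>>> jog_arm(deltas=[[0, 0, 0, 0, 0, -0.6, 0], [0, 0, 0, 0, 0, -0.4, 0], [0, 0, 0, 0.9, 0, 0, 0], [0, 0, 0, 0, 0, 0, 0], [0, 0, 0, 0, 0, 0, 0], [0, 0, 0, 0, 0, 0.5, 0], [0, 0, 0, 0, 0, 0.2, 0], [0, 0, 0, 0, 0, 0.2, 0], [0, 0, 0, 0, 0, 0.15, 0], [0, 0, 0, 0, 0, 0, 0], [0, 0, 0, 0, 0, 0, 0]])

```text
t: 19.92
tool_pos: [0.5117, -0.0089, 0.16]
tool_rot: [-3.133, -0.229, 0.001]
contact_force: [-2.1, 0.7, 5.6]
opening: 0.0004
```

```bash
python3 st.py
```

```text
t 19.92 case xy mm [-16.8  -9. ] tip z 138.0 F case [-2.02  1.02] 5.65 yaw 8.36 tilt [-0.0004  0.    ] open 0.0004
```

>>> jog_arm(deltas=[[0, 0, 0, -0.2, 0, 0, 0], [0, 0, 0, -0.2, 0, 0, 0], [0, 0, 0, -0.2, 0, 0, 0], [0, 0, 0, 0, 0, 0, 0], [0, 0, 0, 0, 0, 0, 0]])

```text
t: 20.33
tool_pos: [0.5067, -0.0097, 0.1603]
tool_rot: [3.133, 0.229, 0.004]
contact_force: [3.2, 2.1, 4.8]
opening: -0.0002
```

```bash
python3 st.py
```

```text
t 20.33 case xy mm [-21.9  -9.1] tip z 138.3 F case [3.48 1.64] 4.8 yaw 8.35 tilt [0.0028 0.0002] open -0.0002
```

>>> jog_arm(deltas=[[0, 0, 0, 0, 0, -1, 0], [0, 0, 0, 0, 0, -2, 0], [0, 0, 0, -3.5, 0, -1, 0], [0, 0, 0, -3.5, 0, 0, 0], [0, 0, 0, -3.5, 0, 0, 0], [0, 0, 0, -3.5, 0, 0, 0], [0, 0, 0, 0, 0, 0, 0]])

```text
t: 20.92
tool_pos: [0.3619, -0.03, 0.1973]
tool_rot: [3.133, 0.227, -0.006]
contact_force: [-0.0, -0.9, 0.0]
opening: 0.0001
```

```bash
python3 -c "
from st import *
look('unr4',4,left=.144,right=.142); st()"
```

```text
(424, 1344, 3)
t 21.32 case xy mm [-162.2   -9.1] tip z 177.1 F case [-0.63 -0.58] 0.63 yaw 8.38 tilt [-0.0017  0.0004] open 0.0002
```

View pics/unr4.png

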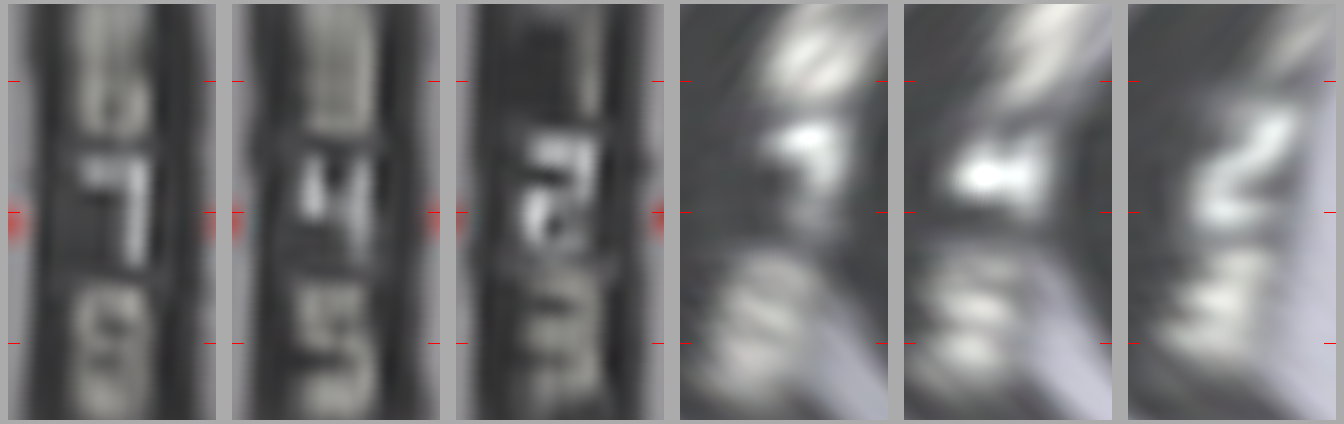

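Right 2 is centred at row 192 against about 206 for 7 and 4, so it needs about 1.9 mm more towards −x.

>>> jog_arm(deltas=[[0, 0, 0, 3.6, 0, 0, 0], [0, 0, 0, 3.6, 0, 0, 0], [0, 0, 0, 3.6, 0, 0, 0], [0, 0, 0, 3.5, 0, 0, 0], [0, 0, 0, 0, 0, 1.5, 0], [0, 0, 0, 0, 0, 1.5, 0], [0, 0, 0, 0, 0, 0.2, 0], [0, 0, 0, 0, 0, 0, 0], [0, 0, 0, 0, 0, 0, 0], [0, 0, 0, 0, 0, 0, 0], [0, 0, 0, 0, 0, 0, 0]])

```text
t: 22.23
tool_pos: [0.5093, -0.0095, 0.1685]
tool_rot: [3.133, 0.229, 0.003]
contact_force: [0.4, 0.6, 0.1]
opening: -0.0001
```

>>> jog_arm(deltas=[[0, 0, 0, 0, 0, 0.2, 0], [0, 0, 0, 0, 0, 0.2, 0], [0, 0, 0, 0, 0, 0.2, 0], [0, 0, 0, 0, 0, 0.15, 0], [0, 0, 0, 0, 0, 0, 0], [0, 0, 0, 0, 0, 0, 0]])

```text
t: 22.73
tool_pos: [0.5092, -0.0095, 0.1607]
tool_rot: [3.133, 0.229, 0.001]
contact_force: [-0.9, -0.3, 3.9]
opening: -0.0002
```

```bash
python3 st.py
```

```text
t 22.73 case xy mm [-19.4  -9.2] tip z 138.7 F case [-0.92 -0.21] 3.94 yaw 8.36 tilt [ 0.0009 -0.0002] open -0.0002
```

Press 0.7 mm deeper, roll 2.4 mm, then lift.

>>> jog_arm(deltas=[[0, 0, 0, 0, 0, 0.07, 0], [0, 0, 0, 0, 0, 0, 0], [0, 0, 0, -0.12, 0, 0, 0], [0, 0, 0, -0.12, 0, 0, 0], [0, 0, 0, 0, 0, 0, 0], [0, 0, 0, 0, 0, 0, 0]])

```text
t: 23.23
tool_pos: [0.5078, -0.0097, 0.1605]
tool_rot: [3.133, 0.229, 0.006]
contact_force: [2.6, 1.1, 6.4]
opening: -0.0
```

```bash
python3 st.py
```

```text
t 23.23 case xy mm [-20.8  -9.2] tip z 138.5 F case [2.74 0.72] 6.37 yaw 8.35 tilt [ 0.0039 -0.    ] open -0.0
```

>>> jog_arm(deltas=[[0, 0, 0, 0, 0, -1, 0], [0, 0, 0, 0, 0, -2, 0], [0, 0, 0, -3.5, 0, -1, 0], [0, 0, 0, -3.5, 0, 0, 0], [0, 0, 0, -3.5, 0, 0, 0], [0, 0, 0, -3.5, 0, 0, 0], [0, 0, 0, 0, 0, 0, 0]])

```text
t: 23.82
tool_pos: [0.3626, -0.0299, 0.1972]
tool_rot: [3.133, 0.227, -0.006]
contact_force: [0.6, 0.7, 0.4]
opening: -0.0001
```

```bash
python3 -c "
from st import *
look('unr5',4,left=.144,right=.142); st()"
```

```text
(424, 1344, 3)
t 24.22 case xy mm [-161.6   -9.1] tip z 177.0 F case [ 0.58 -0.16] -0.35 yaw 8.38 tilt [-0.0017  0.0004] open -0.0
```

View pics/unr5.png

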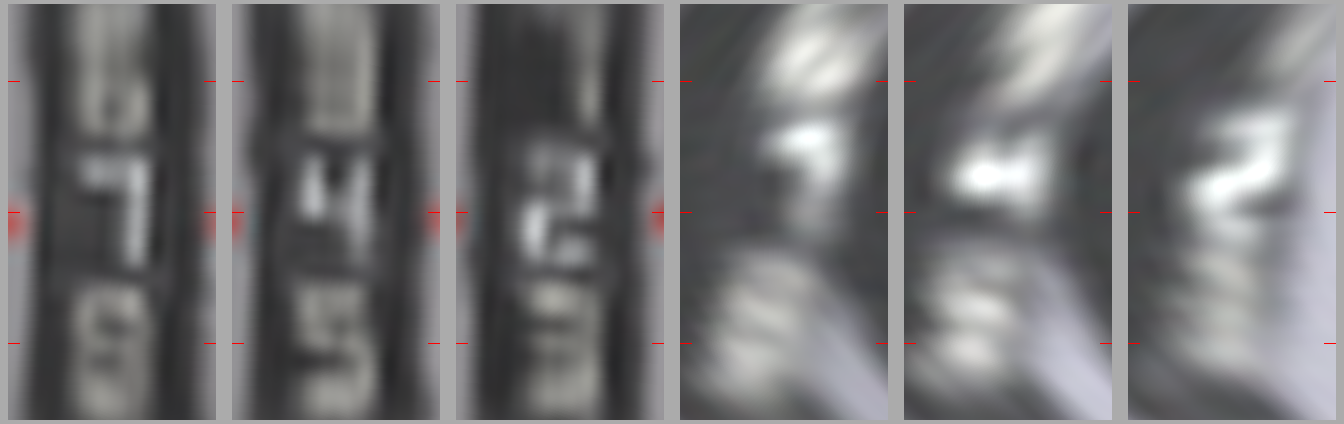

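All three are centred: gap midpoints are left row 210, middle 208 and right about 205, so under 0.04 of a number apart. Next is the latch. I'll come down left of the fin at y=−62, with the fin face at about −96.

>>> jog_arm(deltas=[[0, 0, 0, 2.8, 1.1, 0, 0], [0, 0, 0, 2.8, 1.1, 0, 0], [0, 0, 0, 2.8, 1.1, 0, 0], [0, 0, 0, 2.8, 1.0, 0, 0], [0, 0, 0, 2.8, 1.0, 0, 0], [0, 0, 0, 0, 0, 1.4, 0], [0, 0, 0, 0, 0, 1.4, 0], [0, 0, 0, 0, 0, 1.2, 0], [0, 0, 0, 0, 0, 0, 0], [0, 0, 0, 0, 0, 0, 0]])

```text
t: 25.05
tool_pos: [0.5135, -0.0619, 0.1578]
tool_rot: [-3.132, -0.229, 0.004]
contact_force: [0.3, 0.2, -0.7]
opening: -0.0
```

```bash
python3 st.py
```

```text
t 25.05 case xy mm [-22.6 -61.7] tip z 135.8 F case [0.34 0.14] -0.7 yaw 8.37 tilt [-0.0028  0.0007] open -0.0
```

>>> jog_arm(deltas=[[0, 0, 0, 0.2, 0.7, 0, 0], [0, 0, 0, 0, 0.7, 0, 0], [0, 0, 0, 0, 0.4, 0, 0], [0, 0, 0, 0, 0.4, 0, 0], [0, 0, 0, 0, 0.4, 0, 0], [0, 0, 0, 0, 0.4, 0, 0], [0, 0, 0, 0, 0, 0, 0]])

```text
t: 25.63
tool_pos: [0.5209, -0.0922, 0.1598]
tool_rot: [3.133, 0.228, 0.002]
contact_force: [-0.6, 0.5, 0.3]
opening: 0.0005
```

```bash
python3 st.py
```

```text
t 25.63 case xy mm [-19.8 -92.7] tip z 137.8 F case [-0.52  0.55] 0.25 yaw 8.32 tilt [ 0.0012 -0.0003] open 0.0005
```

>>> jog_arm(deltas=[[0, 0, 0, 0, 0.4, 0, 0], [0, 0, 0, 0, 0.4, 0, 0], [0, 0, 0, 0, 0.4, 0, 0], [0, 0, 0, 0, 0.2, 0, 0], [0, 0, 0, 0, 0, 0, 0]])

```text
t: 26.05
tool_pos: [0.5226, -0.106, 0.1591]
tool_rot: [3.133, 0.228, 0.0]
contact_force: [0.7, 0.5, -0.2]
opening: -0.0002
```

```bash
python3 st.py
```

```text
t 26.05 case xy mm [ -20.1 -106.7] tip z 137.1 F case [0.79 0.41] -0.18 yaw 8.33 tilt [ 0.0001 -0.0006] open -0.0002
```

```bash
python3 -c "
from st import *
a=cv2.resize(vision.get_image('side')[0][130:270,270:450,::-1],None,fx=4,fy=4,interpolation=cv2.INTER_CUBIC)
cv2.imwrite('pics/l1.png',np.clip(a*1.4,0,255).astype(np.uint8)); st()"
```

```text
t 26.10 case xy mm [ -20.3 -106.6] tip z 136.8 F case [0.55 0.8 ] 0.05 yaw 8.33 tilt [-0.0003 -0.001 ] open 0.0
```

View pics/l1.png

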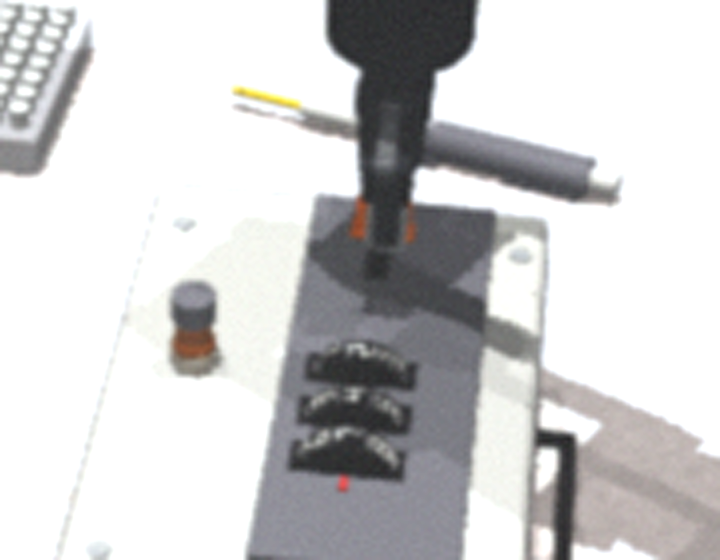

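The tip is in front of (left of) the orange fin at about (385,225) and the latch is moving. The vial is undisturbed. I'll keep pushing in small steps until the stop.

>>> jog_arm(deltas=[[0, 0, 0, 0, 0.3, 0, 0], [0, 0, 0, 0, 0.3, 0, 0]])

```text
t: 26.27
tool_pos: [0.5231, -0.1112, 0.1588]
tool_rot: [-3.132, -0.229, 0.001]
contact_force: [-0.3, 3.0, 0.2]
opening: -0.0001
```

>>> jog_arm(deltas=[[0, 0, 0, 0, 0.2, 0, 0], [0, 0, 0, 0, 0.2, 0, 0]])

```text
t: 26.43
tool_pos: [0.5237, -0.1152, 0.1588]
tool_rot: [-3.132, -0.229, 0.001]
contact_force: [-1.5, 8.4, 2.0]
opening: 0.0001
```

```bash
python3 st.py
```

```text
t 26.43 case xy mm [ -20.3 -115.9] tip z 136.8 F case [-0.24  8.51] 2.0 yaw 8.35 tilt [-0.0008  0.0009] open 0.0001
```

>>> jog_arm(deltas=[[0, 0, 0, 0, 0, 0, 0], [0, 0, 0, 0, 0, 0, 0]])

```text
t: 26.6
tool_pos: [0.5237, -0.1151, 0.1588]
tool_rot: [-3.132, -0.229, 0.001]
contact_force: [-1.3, 3.8, 0.9]
opening: -0.0003
```

```bash
python3 st.py
```

```text
t 26.60 case xy mm [ -20.3 -115.7] tip z 136.8 F case [-0.75  3.92] 0.88 yaw 8.35 tilt [-0.0009  0.001 ] open -0.0003
```

Nudge 0.5 mm more to confirm the hard stop.

>>> jog_arm(deltas=[[0, 0, 0, 0, 0.05, 0, 0], [0, 0, 0, 0, 0, 0, 0]])

```text
t: 26.77
tool_pos: [0.5237, -0.1151, 0.1588]
tool_rot: [-3.131, -0.229, 0.001]
contact_force: [-1.2, 6.0, 0.8]
opening: -0.0002
```

```bash
python3 st.py
```

```text
t 26.77 case xy mm [ -20.3 -115.8] tip z 136.8 F case [-0.28  6.07] 0.78 yaw 8.36 tilt [-0.001   0.0019] open -0.0002
```

It doesn't move and the force rises, so that is the stop. Back off, lift, and retreat.

>>> jog_arm(deltas=[[0, 0, 0, 0, -0.5, 0, 0], [0, 0, 0, 0, -0.7, 0, 0], [0, 0, 0, 0, 0, -2, 0], [0, 0, 0, 0, 0, -3, 0], [0, 0, 0, -3.0, 0, -3, 0], [0, 0, 0, -3.5, 0, -1, 0], [0, 0, 0, -3.5, 0, 0, 0], [0, 0, 0, -3.5, 0, 0, 0], [0, 0, 0, 0, 0, 0, 0], [0, 0, 0, 0, 0, 0, 0]])

```text
t: 27.6
tool_pos: [0.3883, -0.1238, 0.2488]
tool_rot: [3.131, 0.226, 0.003]
contact_force: [-0.3, -0.7, -0.2]
opening: -0.0002
```

```bash
python3 -c "
from st import *
look('unr6',4,left=.144,right=.142); st()
im=np.load('top_unr6.npy').clip(0,255).astype(np.uint8); hsv=cv2.cvtColor(im,cv2.COLOR_BGR2HSV)
og=(hsv[...,0]>5)&(hsv[...,0]<20)&(hsv[...,1]>140)&(hsv[...,2]>80); og[:250]=0;og[290:]=0;og[:,:350]=0;og[:,405:]=0
v,u=np.nonzero(og); p=plane('top',[u.mean(),v.mean()],.150)[0]; c,s=np.cos(YAW),np.sin(YAW); print('latch case mm',np.array([[c,s],[-s,c]])@(p[:2]-C)*1000)
a=cv2.resize(im[200:330,90:530],(800,236),interpolation=cv2.INTER_CUBIC); b=cv2.imread('pics/unr6.png'); b=cv2.resize(b,(800,252))
cv2.imwrite('pics/fin.png',np.vstack([np.clip(a*1.6,0,255).astype(np.uint8),b]))"
```

```text
(424, 1344, 3)
t 28.00 case xy mm [-154.  -104.6] tip z 226.4 F case [-1.18 -0.21] 0.24 yaw 8.39 tilt [-0.0008  0.0003] open -0.0002
latch case mm [ -20.67521291 -134.34586429]
```

View pics/fin.png

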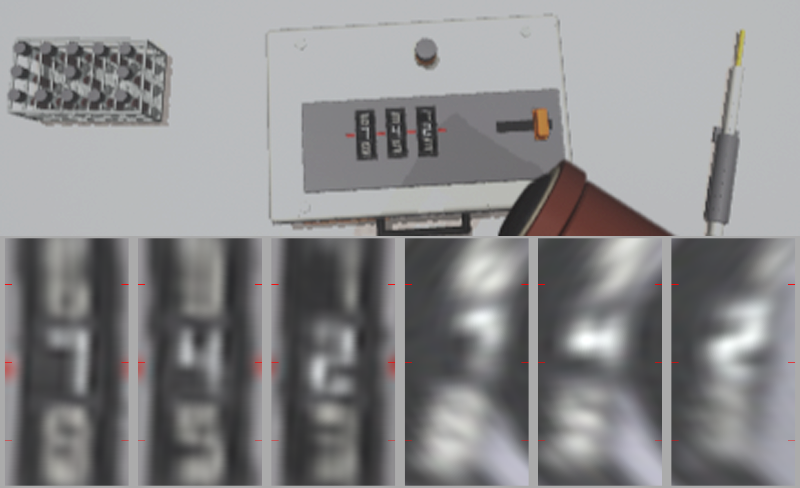

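The final picture shows 7‑4‑2 centred on the red lines. The latch is at the right end of its slot (542,123), measured y=−134.3 mm against −135 at full travel. The vial, rack and pipette haven't moved and the arm is clear. Handing in.

```bash
python3 -c "
from station import ctrl; print(ctrl.finish_job())"
```

```text
the job is handed in; nothing more can be done
None
```

The job is handed in: the wheels read 7‑4‑2 and, with the code set, the latch was pushed right until it stopped moving. It took about 28 s of the 64 s.

- **Wheels:** I rolled the left one from about 4.5 to 7 and the right one from about 5.3 to 2. The press readings were about 4 to 7.5 N. In the last pictures all three numbers sit on the red lines, and the right one is about 0.03 of a number off the middle one. The side camera was too blurred to confirm the centring more closely.
- **Latch:** The readings rose from 3.9 to 6 N with no movement, so it was at its hard stop; the highest reading during the push was 8.5 N. The camera put the fin at y −134.3 mm, against −135 mm fully unlocked, which is within calibration error.
- **Surroundings:** The vial, tube rack and pipette look unmoved by eye. The arm ended clear, with the fingertips about 226 mm up, off the near side of the case, and contact readings at noise level.

No check failed. The right wheel fell short on its first passes and needed two further corrections. Force was read only at the end of each move, so short peaks in between were not seen.

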